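# Release the filling nozzle from its push-in coupling and put it in the wash bowl

## Task

The stubby steel filling nozzle on the filling tower is due for washing. Push the coupling's release collar right in so that the nozzle lets go, draw the nozzle straight out along its slope, and set it down gently, not dropped, in the steel wash bowl. Leave the bowl standing about where it is and do not disturb the other things on the table.

Things in the scene. Friction and masses are not known exactly. Their poses are not given: they have to be found in the camera images.
- filler: steel filling tower bolted to the table (fixed): foot flange 104 mm across, column 56 mm in diameter up to 311 mm, then a hopper (see hopper_edge); 493 mm high. Origin: centre of the foot's underside on the table; -x is the front, which carries the coupling; z up
- hopper_edge (a point): front lower edge of the hopper. The hopper is round, about the column's axis: 72 mm in diameter at 323 mm height, widening to 170 mm at 386 mm, 178 mm at its rim (452 mm). It overhangs the coupling, so a tool pointing straight down has no room there; a tool in line with the nozzle has
- socket: the coupling's fixed steel barrel on the tower's front, mouth about 200 mm high; 45 mm in diameter, 58 mm long, bore 30 mm. Origin: centre of its open mouth; z points out of the barrel along the nozzle, leaning 30 degrees from vertical to the tower's front; y is level. Inside, 18 to 24 mm below the mouth, two pawls hold the nozzle's groove: pulling it with the collar not pushed in only jams it
- collar_top (a point): centre of the outer face of the grey plastic release collar round the nozzle, 18 mm out from the barrel's mouth along the socket's z when at rest; it moves with the collar. The collar is a flat ring, 68 mm outside and 31 mm inside diameter, 7 mm thick; pressing it anywhere along the socket's -z will do, on one side or on both sides of the nozzle
- release_collar (a joint): travel of the release collar towards the barrel, m: 0 = sprung out, 0.007 = right in, against a stop. It takes 4 N to start and up to 12 N to go right in. Then the pawls open and a damped spring (6 N falling to 4 N) lifts the nozzle 10 mm in half a second: the collar may be let go, the pawls no longer catch. It stays about 5 mm in until the nozzle has left the pawls, then springs out
- nozzle: the filling nozzle: rigid steel tube 102 mm long, 28 mm in diameter, narrowing over its outer 18 mm to 19 mm; about 0.14 kg. Groove 20 mm in diameter 22 to 31 mm from its inner end. Origin: centre of its inner end (46 mm below the barrel's mouth while locked); z along the tube to its outer end. Locked, it stands 38 mm above the collar, the first 18 to 20 mm in full diameter
- nozzle_mid (a point): middle of the nozzle: on its axis, 51 mm from each end
- wash_bowl: steel mixing bowl, loose, 0.45 kg: 187 mm across its rim, 82 mm high, walls sloping to a flat floor about 76 mm across and 2 mm thick. Origin: centre of its underside; z up
- lidded_tub_a: bystander: plastic tub with lid, 72 mm in diameter, 78 mm high, at the back left of the table
- lidded_tub_b: bystander: plastic tub with lid, 72 mm in diameter, 78 mm high, at the back right of the table
- food_tin: bystander: food tin, 75 mm in diameter, 58 mm high, at the left edge of the table
- sauce_bottle: bystander: squeeze bottle, 47 x 78 mm, 204 mm high, at the left edge of the table
- ramekin_near: bystander: small white ramekin, 65 mm in diameter, 40 mm high, on the right, nearer the robot than the bowl
- ramekin_far: bystander: small white ramekin, 65 mm in diameter, 40 mm high, on the right, beyond the bowl
- lemon: bystander: lemon, 78 mm long, at the left edge of the table, nearer the robot than the squeeze bottle

How it is judged:
On the way, in this order (a step that is already met when the one before it is completed fails the run):
1. the release collar is pushed in (6 mm or more of its 7 mm) while the nozzle is still in the coupling (value of joint release_collar above 0.006 m and z of nozzle in the frame of socket below -0.02 m), for 0.05 s.
2. the nozzle is drawn right out of the coupling: its inner end is beyond the barrel's mouth and the collar (z of nozzle in the frame of socket above 0.02 m), for 0.05 s.
At the end, for the whole second after the job is handed in: The nozzle stands, leans or lies at rest in the wash bowl (its middle within 80 mm of the bowl's axis and not above 85 mm over its underside, touching the bowl), the bowl stands upright within 50 mm of where it stood, and the release collar is sprung out again (less than 2 mm in) (horizontal distance between nozzle_mid and wash_bowl below 0.08 m and z of nozzle_mid in the frame of wash_bowl below 0.085 m and contact force between nozzle and wash_bowl above 0.2 N and linear speed of nozzle below 0.03 m/s and angle between wash_bowl's own z axis and vertical below 0.15 rad and distance of wash_bowl from where it was at the start of the episode below 0.05 m and value of joint release_collar below 0.002 m).
It fails at once if the nozzle is dropped or thrown (clear of the fingers and of the bowl it moves at over 1.0 m/s, a free fall of about 50 mm) (linear speed of nozzle above 1 m/s and contact force between nozzle and the fingers below 0.1 N and contact force between nozzle and wash_bowl below 0.05 N).
It fails at once if a bystander is moved by more than 30 mm (distance of any of lidded_tub_a, lidded_tub_b, food_tin, sauce_bottle, ramekin_near, ramekin_far, lemon from where it was at the start of the episode above 0.03 m).
It also fails if it takes over 45 s, if anything falls off the work surface, if the arm or the gripper's body presses on something with over 40 N, if the wrist force passes 120 N, or if a joint passes its speed limit or range.

## Robot

A 7-joint arm with a two-finger parallel gripper is mounted at the origin on the work surface; the furniture and walls round the work are solid. World frame = base frame: x ahead of the robot, y to its left, z up, the work surface at z = 0. Lengths are in m, angles in rad, forces in N, time in s.
With the tool pointing down it reaches from about 0.4 to 0.85 m from the base axis. Payload 10.4 kg.
Tool frame: the origin (TCP) lies between the finger pads, 19 mm behind the fingertips; this is the grasp point; z points along the fingers, y is the line along which they close (so a half turn about z gives the same grasp; the last joint's range is limited). The gripper opens to 87 mm and grips with 3 to 60 N. Pads are 19 mm wide; open, the fingers measure 117 mm over their backs; the gripper's body (75 mm by 190 mm) begins 51 mm behind the grasp point.
Start: joints at [-1.342, 0.332, -0.065, 1.46, 0.022, 1.35, -0.088], TCP at [0.156, 0.605, 0.241] pointing down, gripper open.
Joint ranges: [-2.6, 2.6], [-0.5, 2.12], [-1.47, 1.34], [0.16, 2.42], [-1.27, 4.41], [0.06, 2.06], [-2.6, 2.6]. Speed limits (rad/s): [2.22, 2.22, 2.79, 2.79, 3.14, 3.14, 3.14].

## Interface

Orientations are given as a rotation vector (axis times angle).
In Python, from station import r, vision, job_done gives the robot as it stands (r), with the cameras (vision) and the job as plain functions. Calls block until the motion is done:
- r.reach(position, orientation): joint-space move of the TCP to a pose.
- r.move_straight(position, speed=0.15, attitude=None, force_limit=None): straight line of the TCP; attitude=None keeps the orientation; speed is the mean speed in m/s. With force_limit (N) it stops when the force on the tool has changed by that much, and returns True; else False.
- r.move_j(angles): joint-space move.
- r.move_gripper(opening, strength=None): finger opening in m; strength is the grip in N (None keeps the last); returns when the fingers have stopped.
- r.sleep(seconds).
- r.solve_ik(position, orientation): joint angles nearest the present ones, or None.
- vision.grab_frame(name): name is "side" or "top"; returns a dict with "pixels" (480x640x3 uint8, blue, green, red), "intrinsics" (3x3 intrinsics, pixels), "world_from_camera" (4x4, takes a point from camera to world coordinates). Camera axes: x right, y down, z forward; pixel columns grow to the right and rows downward; lengths in m; the calibration is good to about 2 mm. A picture is of the moment at which its call begins. There is no depth.
A pose or a line that the arm cannot do raises r.MotionError and nothing moves.
- job_done(): hands the job in; it is judged then, once.
Readings, each from a call of its own:
- r.read_time(): time.
- r.read_joints(): joint angles.
- r.read_joint_vel(): joint speeds.
- r.read_effort(): joint torques, N m.
- r.read_position(): TCP position.
- r.read_eef_rot(): TCP orientation.
- r.read_ft_force(): force on the tool from outside, world axes, zero at the start.
- r.read_ft_torque(): the same for the moment, N m.
- r.read_grip_width(): finger opening in m.
- r.read_grip_force(): force on a finger pad.
Only numpy, scipy, OpenCV 4.12 (cv2) and the standard library are available. Lean on these libraries where they do the work, as an engineer would, in place of code of your own. Each camera call takes 0.05 s, during which the arm holds its last target. There are 200 camera calls.

## Working session

There is one attempt and no reset: what is moved stays moved. The work goes in short steps, each a Python script; the robot and the scene stay as the last script left them, time stands still between calls to the robot, and variables do not carry over. Pictures are saved under pics/ and viewed, at most 10 in all, crops included, and the job is handed in when it is done.

```bash
mkdir -p pics; ls
cat > h.py <<'E'
import numpy as np, cv2
from scipy.spatial.transform import Rotation as R
from station import r, vision, job_done
E
python3 - <<'E'
from h import *
for n in("side","top"):
    f=vision.grab_frame(n); cv2.imwrite(f"pics/{n}0.png",f["pixels"])
    np.savez(n+"_cal.npz",K=f["intrinsics"],T=f["world_from_camera"])
    print(n,f["intrinsics"].tolist(),np.round(f["world_from_camera"],3).tolist())
print(r.read_time(),r.read_eef_rot())
E
```

```text
pics
station.py
side [[575.892044359596, 0.0, 323.3899504428433], [0.0, 575.892044359596, 238.83419399955932], [0.0, 0.0, 1.0]] [[-0.981, -0.06, 0.187, 0.261], [-0.194, 0.422, -0.885, 1.233], [-0.026, -0.904, -0.426, 0.812], [0.0, 0.0, 0.0, 1.0]]
top [[499.18848319732297, 0.0, 317.45660333778125], [0.0, 499.18848319732297, 241.22314972360263], [0.0, 0.0, 1.0]] [[-0.09, -0.973, 0.215, 0.266], [-0.996, 0.088, -0.018, 0.005], [-0.001, -0.215, -0.977, 1.409], [0.0, 0.0, 0.0, 1.0]]
0.1 [-3.94478434e-01 -3.11661537e+00  1.97254378e-03]
```

View pics/side0.png

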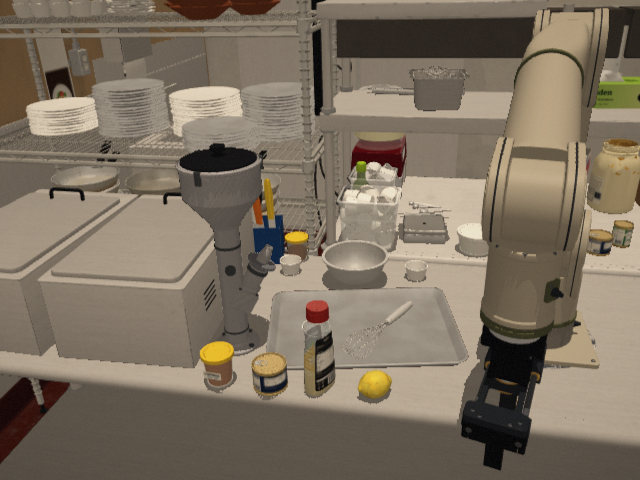

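View pics/top0.png

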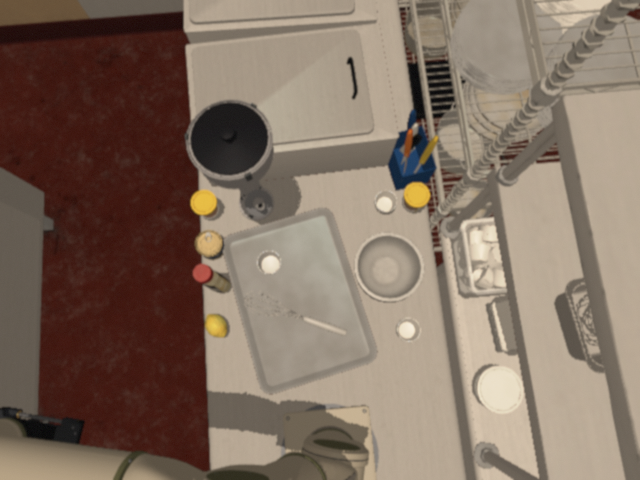

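Overview. Side: the tower foot is near (240,340), the nozzle near (262,255), the bowl near (355,262). Top: the hopper is at (230,138), the nozzle at (258,203), the bowl at (389,267). I'll enlarge the coupling and the bowl.

Run:
```python
import cv2,numpy as np
s=cv2.imread("pics/side0.png");t=cv2.imread("pics/top0.png")
a=cv2.resize(s[230:355,205:305],None,fx=4.8,fy=4.8,interpolation=cv2.INTER_CUBIC)
b=cv2.resize(t[175:225,230:290],None,fx=6,fy=6,interpolation=cv2.INTER_CUBIC)
c=np.zeros((600,800,3),np.uint8);c[:,:480]=a[:600];c[:300,480:800]=b[:300,:320]
d=cv2.resize(s[235:290,315:395],None,fx=4,fy=4,interpolation=cv2.INTER_CUBIC);c[310:530,480:800]=d
cv2.imwrite("pics/crop1.png",c)
```

```text
(no output)
```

View pics/crop1.png

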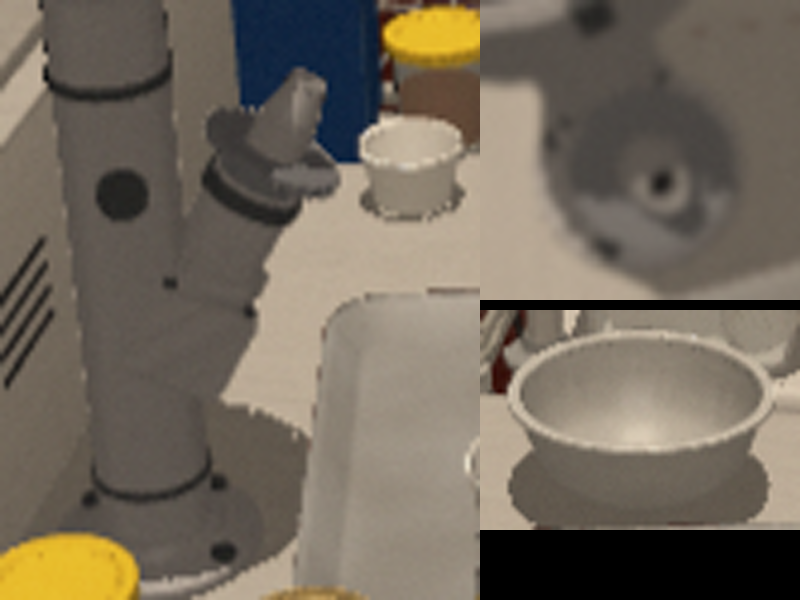

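The crop gives these pixels:

| Feature | Side | Top |
|---|---|---|
| Nozzle tip | (269.1,246.6) | (260.3,205.5) |
| Collar face centre | about (262,261) | about (259,204) |
| Bowl rim | crop columns 508–776, rows 330–452 | centre (389,267) |

I'll triangulate and fit the geometry.

```bash
cat >> h.py <<'E'
from scipy.optimize import least_squares
C={n:np.load(n+"_cal.npz") for n in("side","top")}
def proj(n,p):
    T=C[n]["T"]; q=C[n]["K"]@(T[:3,:3].T@(np.asarray(p)-T[:3,3])); return q[:2]/q[2]
def tri(a,b): return least_squares(lambda p:np.r_[proj("side",p)-a,proj("top",p)-b],[.6,.2,.2])
def onz(n,uv,z):
    return least_squares(lambda p:proj(n,[p[0],p[1],z])-uv,[.6,.0]).x
E
python3 - <<'E'
from h import *
cs=lambda u,v:np.array([204.5+(u+.5)/4.8,229.5+(v+.5)/4.8])
ct=lambda u,v:np.array([229.5+(u-480+.5)/6,174.5+(v+.5)/6])
cb=lambda u,v:np.array([314.5+(u-480+.5)/4,234.5+(v-310+.5)/4])
for a,b in((cs(308,80),ct(662,183)),(cs(273,148),ct(653,175))):
    s=tri(a,b);print(s.x,s.fun)
hop=onz("top",np.array([229.5,141]),.452);print("hopper",hop)
print("bowl top",onz("top",np.array([389,267]),.082))
# bowl rim from side: extremes of rim circle
def rim(p):
    q=np.array([proj("side",[p[0]+.0935*np.cos(t),p[1]+.0935*np.sin(t),.082]) for t in np.linspace(0,6.28,90)])
    return np.r_[q.min(0),q.max(0)]
obs=np.r_[cb(508,330),cb(776,452)]
s=least_squares(lambda p:rim(p)-obs,[.5,-.1]);print("bowl side",s.x,s.fun)
# joint fit
def f(p):
    x,y,yaw,d,h,z1,z2=p
    fr=np.array([np.cos(yaw),np.sin(yaw),0]);a=.5*fr+np.array([0,0,.866])
    m=np.array([x,y,h])+d*fr
    return np.r_[proj("side",m+.056*a)-cs(308,80),proj("top",m+.056*a)-ct(662,183),
      .5*(proj("side",m+.018*a)-cs(273,148)),.5*(proj("top",m+.018*a)-ct(653,175)),
      proj("side",[x,y,z1])-cs(110,85),proj("side",[x,y,z2])-cs(152.5,480),
      .4*(proj("top",[x,y,.452])-[229.5,141]),(h-.2)*500]
s=least_squares(f,[.73,.18,np.pi,.06,.2,.3,.05]);print(s.x);print(np.round(s.fun,2))
E
```

```text
[0.62338361 0.1142053  0.24740861] [-0.0804311  -0.02238592  0.02119006  0.08700591]
[0.63944883 0.12121491 0.21337603] [ 0.54094042  0.15248389 -0.14700487 -0.59783197]
hopper [0.70307185 0.14831793]
bowl top [ 0.47012504 -0.20487827]
bowl side [ 0.47329476 -0.19922395] [ 0.14801395  0.26939561 -0.14562679 -0.18792709]
[0.70699967 0.14997535 3.54244558 0.06331736 0.19945937 0.25626353
 0.03797322]
[ 0.08 -0.2  -0.05  0.21  0.01 -0.21 -0.23 -0.57  0.18 -0.02  0.14 -0.01
 -0.36 -0.68 -0.27]
```

The fit is consistent: the rim check gives the mouth at z≈0.1995 and the residuals are under 1 px. Next I'll check IK and move to a pose in line with the nozzle.

```bash
cat >> h.py <<'E'
yaw=3.5424; fr=np.array([np.cos(yaw),np.sin(yaw),0]); A=.5*fr+np.array([0,0,.8660])
M=np.array([.70700,.14998,.1995])+.06332*fr
BOWL=np.array([.472,-.202])
def rv(z,y):
    y=y/np.linalg.norm(y); return R.from_matrix(np.c_[np.cross(y,z),y,z]).as_rotvec()
LV=np.array([-fr[1],fr[0],0])
E
python3 - <<'E'
from h import *
Z=np.array([0,0,-1.])
for sg in(1,-1):
    o=rv(-A,sg*LV)
    for s in(.03,.12,.22): 
        q=r.solve_ik(M+s*A,o); print(sg,s,None if q is None else np.round(q,2))
for d in range(0,360,45):
    o=rv(Z,np.array([np.cos(np.radians(d)),np.sin(np.radians(d)),0]))
    for z in (.07,.25):
        q=r.solve_ik([*BOWL,z],o); print(d,z,None if q is None else np.round(q,2))
E
```

```text
1 0.03 [-0.66  0.06  0.47  1.92 -0.21  0.66 -1.23]
1 0.12 [-0.63 -0.12  0.41  1.91 -0.07  0.83 -1.34]
1 0.22 [-0.58 -0.26  0.34  1.84  0.    1.03 -1.4 ]
-1 0.03 [-0.99  0.06  0.82  1.94 -0.25  0.67  1.94]
-1 0.12 [-1.09 -0.2   0.81  1.92  0.09  0.84  1.68]
-1 0.22 [-1.05 -0.38  0.67  1.86  0.24  1.07  1.56]
0 0.07 [-0.6   0.46  1.1   1.98 -0.5   1.    0.74]
0 0.25 [-0.37  0.07  0.73  1.77 -0.05  1.32  0.37]
45 0.07 [-0.58  0.44  1.06  1.98 -0.46  0.99  1.5 ]
45 0.25 [-0.89  0.17  1.34  1.79 -0.17  1.32  1.28]
90 0.07 [-0.54  0.41  1.01  1.98 -0.42  0.98  2.25]
90 0.25 [-0.88  0.16  1.33  1.79 -0.16  1.32  2.06]
135 0.07 [ 1.06  0.39 -0.86  1.9   0.35  1.    2.41]
135 0.25 [ 1.27  0.21 -1.06  1.7   0.19  1.35  2.53]
180 0.07 [-0.64  0.51  1.17  1.98 -0.56  1.02 -2.35]
180 0.25 None
225 0.07 [-0.64  0.51  1.17  1.98 -0.56  1.02 -1.56]
225 0.25 [-0.76  0.11  1.16  1.78 -0.1   1.32 -1.93]
270 0.07 [-0.55  0.42  1.03  1.98 -0.44  0.98 -0.88]
270 0.25 [-0.88  0.16  1.33  1.79 -0.16  1.32 -1.08]
315 0.07 [-0.59  0.45  1.08  1.98 -0.48  0.99 -0.06]
315 0.25 [-0.88  0.16  1.32  1.79 -0.16  1.32 -0.3 ]
```

Run:
```python
from h import *
p=np.array(r.read_position()); o=rv(-A,LV)
r.move_straight([p[0],p[1],.45],speed=.25)
r.reach(M+.26*A,o)
r.move_gripper(.042)
r.move_straight(M+.09*A,speed=.12)
print(r.read_time(),r.read_position(),M+.09*A,r.read_grip_width(),r.read_ft_force())
c=[]
for n,(u,v) in(("side",(265,245)),("top",(260,200))):
    f=vision.grab_frame(n)["pixels"]; c.append(cv2.resize(f[v-50:v+50,u-40:u+40],None,fx=5,fy=5,interpolation=cv2.INTER_CUBIC))
cv2.imwrite("pics/pre.png",np.hstack(c))
```

```text
5.9667 [0.60741541 0.10763209 0.27819045] [0.60726476 0.10771767 0.27744   ] 0.04204937216660089 [ 0.48268824  0.1603363  -0.1098068 ]
```

View pics/pre.png

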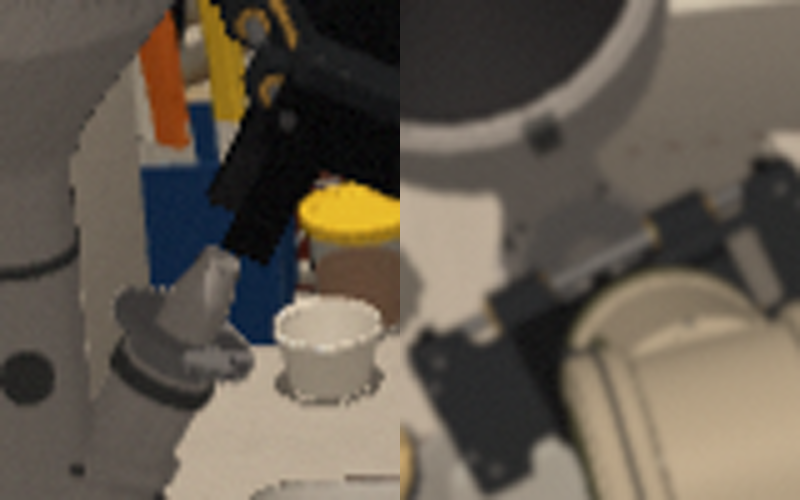

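The side crop shows the two fingertips at about (222,203) and (246,253), with the nozzle tip between and below them at (222,255). I'll check this by projection.

Run:
```python
from h import *
X=np.cross(LV,-A)
T=np.array(r.read_position())
for k in(1,-1):
  for e in(1,-1):
    for o in (.021,.036):
      q=(proj("side",T-.019*A+k*o*LV+e*.0095*X)-[225,195]+.5)*5-.5; print(k,e,o,q.round())
print(((proj("side",M+.056*A)-[225,195]+.5)*5-.5).round(), LV)
```

```text
1 1 0.021 [211. 201.]
1 1 0.036 [207. 188.]
1 -1 0.021 [249. 216.]
1 -1 0.036 [244. 203.]
-1 1 0.021 [222. 240.]
-1 1 0.036 [226. 254.]
-1 -1 0.021 [261. 255.]
-1 -1 0.036 [265. 270.]
[221. 257.] [ 0.39016183 -0.9207463   0.        ]
```

The prediction matches to about 1 mm. Now I'll press the collar.

Run:
```python
from h import *
S=lambda:float((np.array(r.read_position())-M)@A)
r.move_straight(M+.045*A,speed=.08); print(S(),r.read_ft_force())
hit=r.move_straight(M+.024*A,speed=.03,force_limit=18)
print(hit,S(),np.array(r.read_ft_force())@A,r.read_ft_force(),r.read_time())
r.sleep(.3); print(S(),np.array(r.read_ft_force())@A)
r.sleep(.5)
f=vision.grab_frame("side")["pixels"]; cv2.imwrite("pics/press.png",cv2.resize(f[195:295,225:305],None,fx=5,fy=5,interpolation=cv2.INTER_CUBIC))
```

```text
0.04508597337465493 [-0.04329513 -0.19919589 -0.51306569]
True 0.03135291383889186 14.573720946934928 [-10.90740413  -1.48697426  10.69534025] 7.3
0.03133924113047743 15.122965104111652
```

View pics/press.png

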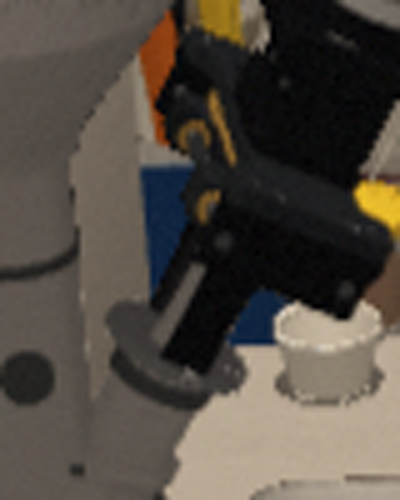

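The picture shows both fingers flat on the collar, at crop (190,365), straddling the nozzle. The collar is nearly on the barrel. I'll push a bit harder so it is surely on its stop.

Run:
```python
from h import *
S=lambda:float((np.array(r.read_position())-M)@A)
hit=r.move_straight(M+.024*A,speed=.02,force_limit=14)
print(hit,S(),r.read_ft_force(),np.array(r.read_ft_force())@A,r.read_time())
r.sleep(.9); print(S(),np.array(r.read_ft_force())@A)
r.move_straight(M+(S()+.003)*A,speed=.03); print(S(),np.array(r.read_ft_force())@A)
r.move_gripper(.02,strength=20)
print(r.read_grip_width(),r.read_grip_force(),r.read_ft_force(),r.read_time())
f=vision.grab_frame("side")["pixels"]; cv2.imwrite("pics/grip.png",cv2.resize(f[195:295,225:305],None,fx=5,fy=5,interpolation=cv2.INTER_CUBIC))
```

```text
True 0.03139757135793968 [-10.77425322  -2.12381683  10.59433431] 14.54918652917868 8.3583
0.031357948034046096 15.039045757766155
0.03406089756937243 -0.3893782293699449
0.027657450489145936 19.98585981200449 [ 1.14344809 -0.7043326  -2.18503969] 9.9583
```

View pics/grip.png

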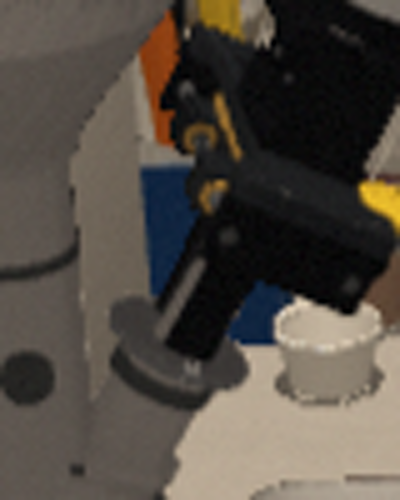

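Backing off 2.7 mm took the force to zero, so the collar stays in and the pawls are open. The grip width of 27.7 mm fits the 28 mm tube. Now I'll draw the nozzle out, with a force guard.

Run:
```python
from h import *
S=lambda:float((np.array(r.read_position())-M)@A)
r.move_gripper(.02,strength=35)
p=np.array(r.read_position())
hit=r.move_straight(p+.02*A,speed=.05,force_limit=15)
print(hit,S(),r.read_ft_force(),r.read_grip_width())
if not hit:
    hit=r.move_straight(p+.16*A,speed=.12,force_limit=15)
    print(hit,S(),r.read_ft_force(),r.read_grip_width(),r.read_time())
f=vision.grab_frame("side")["pixels"]; cv2.imwrite("pics/out.png",cv2.resize(f[165:300,220:320],None,fx=4.4,fy=4.4,interpolation=cv2.INTER_CUBIC))
```

```text
False 0.054295162788143704 [-0.78912836  0.08070191 -0.96594372] 0.027084356980877147
False 0.1934364924067604 [ 0.55130396 -0.75748558 -1.78129083] 0.027003260639342178 12.0917
```

View pics/out.png

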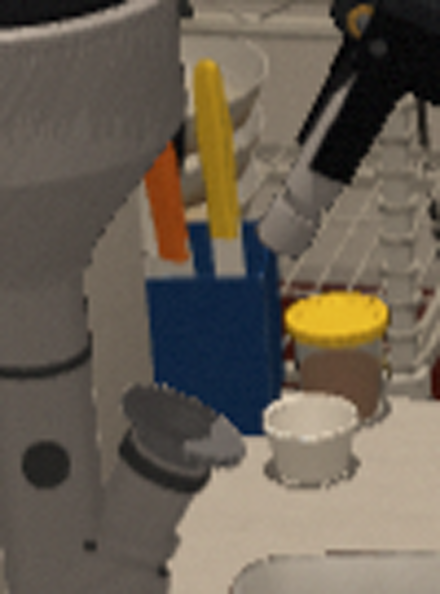

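The nozzle is out, with its inner end at crop (285,238), and the collar has sprung back. On to the bowl.

Run:
```python
from h import *
T=np.array(r.read_position()); u=np.array([219.5+285/4.4,164.5+238/4.4])
s=least_squares(lambda k:proj("side",T-k*A)-u,[.07]); print("inner end dist",s.x,s.fun)
o=rv(np.array([0,0,-1.]),LV)
q=r.solve_ik([*BOWL,.28],o); print(np.round(r.read_joints(),2),np.round(q,2))
r.reach([*BOWL,.28],o)
r.move_straight([*BOWL,.13],speed=.12)
print(r.read_time(),r.read_position(),r.read_grip_width())
f=vision.grab_frame("side")["pixels"]; cv2.imwrite("pics/above.png",f[130:330,240:480].repeat(2,0).repeat(2,1))
```

```text
inner end dist [0.06342033] [-0.42433852 -0.22414044]
[-0.73 -0.25  0.47  1.87  0.04  0.98 -1.43] [-0.63  0.06  1.    1.73 -0.05  1.38 -0.79]
14.7417 [ 0.47239682 -0.2021403   0.13060351] 0.027025149680204807
```

View pics/above.png

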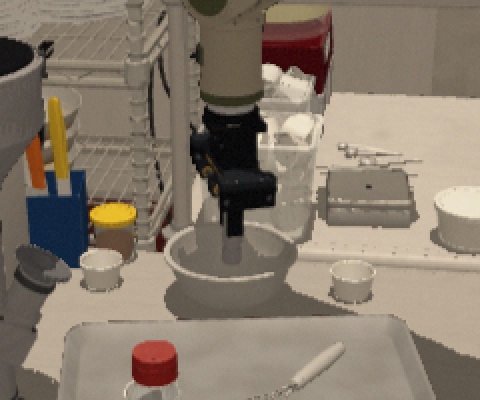

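The nozzle hangs over the middle of the bowl, at about (232,250) in the picture, with everything else in place. I'll lower it until contact and release.

Run:
```python
from h import *
r.move_straight([*BOWL,.085],speed=.08)
hit=r.move_straight([*BOWL,.055],speed=.02,force_limit=5)
print(hit,r.read_position(),r.read_ft_force())
r.move_gripper(.055); r.sleep(.3)
r.move_straight([*BOWL,.25],speed=.12)
r.sleep(.5); print(r.read_time())
f=vision.grab_frame("side")["pixels"]; cv2.imwrite("pics/placed.png",cv2.resize(f[200:320,240:400],None,fx=4,fy=4))
```

```text
True [ 0.47242193 -0.20190755  0.07061143] [-0.75972862  1.24263369  7.55100047]
19.575
```

View pics/placed.png

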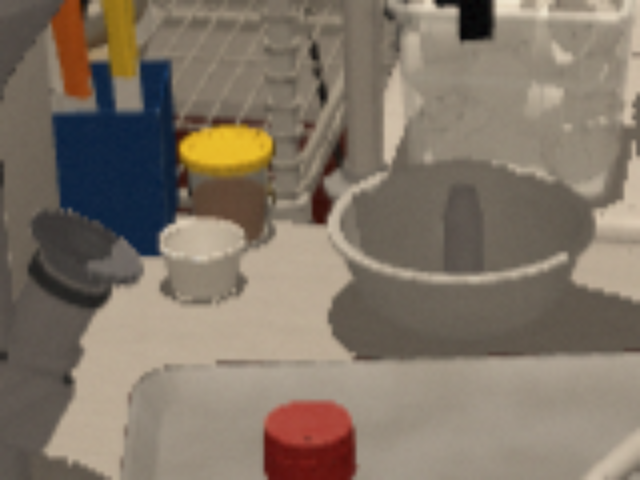

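The nozzle stands upright in the bowl at (463,230), the bowl has not moved, and the collar is sprung out at (85,245). Handing in.

```bash
python3 -c "
from station import r, vision, job_done
print(job_done())"
```

```text
the job is handed in; nothing more can be done
None
```

The job is handed in at about 20 s on the robot's clock: the last picture shows the nozzle standing in the wash bowl, the bowl unmoved and the collar sprung out; the judge's verdict was not returned.

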